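# Unlatch and open the wide paint store

## Task

Open the wider of the two grey paint stores on the bench so that its jars can be reached: pull its black spring knob straight up to free the sliding cover, and with the knob still pulled slide the cover all the way back over the fixed deck. Then let go of the knob so that its pin drops into the slot there and keeps the cover open; leave the cover of the narrower store shut.

Things in the scene. Friction and masses are not known exactly. Their poses are not given: they have to be found in the camera images.
- wide_knob (a point): Middle of the black ribbed knob (28 mm diameter, 24 mm tall) on the wide store's cover, 96 mm above the bench when down; rides with it. x axis: the way the cover slides open; z up. The knob's underside is 19 mm above the cover, on a boss 20 mm in diameter: fingers may straddle it. Store: grey box fixed to the bench, 300 mm along x, 160 wide, 60 high; turned up to 30 degrees either way.
- wide_plunger (a joint): Lift of the wide store's knob in m: 0 down, 0.015 upper stop. Its pin is 7 mm deep in a hole: a lift of 8 mm or more frees the cover. The spring takes 3.5 N to start, 6.5 N at the stop, and pulls the knob down when let go. Let down part-way, the pin rides on the deck without blocking the cover.
- wide_cover (a joint): Travel of the wide store's cover in m: 0 shut, 0.110 far stop; from 0.085 on the pin is over its slot and drops in when let go. Moves with about 2 N, stays where left. Aluminium plate 146 x 146 x 4 mm, top 64.5 mm above the bench; shut, it reaches 126 mm behind the knob axis (-x, over the jars) and 20 mm ahead of it (steel deck beyond). Side rails end 69 mm above the bench.
- narrow_cover (a joint): Travel of the narrower store's cover in m: 0 shut and latched, as at the start and as it is to stay; 0.110 open. That store is alike, with the same knob, but 100 mm wide with a cover 86 mm wide; either store may be the left one.

How it is judged:
On the way, in this order (a step that is already met when the one before it is completed fails the run):
1. the knob of the wide store is pulled up while its cover is still shut (value of joint wide_plunger above 0.0055 m and value of joint wide_cover below 0.01 m).
2. the wide store's cover is slid over the deck (value of joint wide_cover above 0.08 m).
At the end, for the whole second after the job is handed in: the wide store's cover has travelled at least 83 mm of its 110 mm and is at rest, its knob is down again within 3 mm (pin in the slot), and the narrower store's cover is still shut within 10 mm (value of joint wide_cover above 0.083 m and value of joint wide_plunger below 0.003 m and velocity of joint wide_cover below 0.01 m/s and value of joint narrow_cover below 0.01 m); the robot touches nothing.
It fails at once if the narrower store's cover was opened (value of joint narrow_cover above 0.01 m).
It also fails if it takes over 30 s, if anything falls off the work surface, if the arm or the gripper's body presses on something with over 40 N, if the wrist force passes 120 N, or if a joint passes its speed limit or range.

## Robot

A 7-joint arm with a two-finger parallel gripper is mounted at the origin on the work surface. World frame = base frame: x ahead of the robot, y to its left, z up, the work surface at z = 0. Lengths are in m, angles in rad, forces in N, time in s.
With the tool pointing down it reaches from about 0.425 to 1.025 m from the base axis. Payload 3.6 kg.
Tool frame: the origin (TCP) lies midway between the tips of the shut fingers; the grasp point (between the pads) lies 19 mm behind it (env.grip_depth is the distance from the TCP to the grasp point, in m); z points along the fingers, y is the line along which they close (so a half turn about z gives the same grasp; the last joint's range is limited). The gripper opens to 85 mm and grips with 20 to 120 N. Pads are 22 mm wide; open, the fingers measure 114 mm over their backs; the gripper's body (76 mm by 85 mm) begins 54 mm behind the grasp point. The pads swing forward as they close: fully open they stand 13 mm farther back than shut.
Start: joints at [1.242, 0.591, 0.048, 1.609, -0.033, 0.943, -0.034], TCP at [0.169, -0.705, 0.231] pointing down, gripper open.
Joint ranges: [-2.69, 2.69], [-0.47, 2.24], [-1.27, 1.36], [0.19, 2.51], [-1.53, 4.68], [0.08, 2.07], [-3.09, 3.09]. Speed limits (rad/s): [2.57, 2.57, 3.14, 3.14, 3.14, 3.14, 3.14].

## Interface

Orientations are given as a rotation vector (axis times angle).
In Python, from plant import env gives the robot as it stands.
- The arm moves only by the tool apply_moves, never from a script. Its argument "steps" is a list of rows, each an object with "claw": the closure, from -1 (fully open) to 1 (shut); "travel": the shift along the world's x, y, z in units of 30 mm (1.0 is 30 mm), a list of three; "roll": the turn about the world's z in units of 5 degrees (1.0 is 5 degrees). A call has exactly 5 rows; each row is the pose to reach, as a shift and turn from the pose commanded when the call began; what a row does not reach only later rows make up. A row lasts 1/10 s, in which the tool goes at most 50 mm and 8.59 degrees, less where a joint would pass 70% of its speed; a pose out of reach is approached as far as the arm can. A call with a gripper value outside its range is refused whole. The fingers move at their own pace and stop on an object; "force" is the grip in N (left out, the last holds). Time passes only in rows, so rows that repeat a pose let the fingers close, or fill a call up. It gives the time, the measured TCP pose, the force, the opening and the grip force at its end, in the units of the state.
- env.state(): the state, without advancing time (a new reading comes with each control period).
- env.camera(name): name is "side" or "top" or "wrist"; returns the picture (480x640x3 uint8, red, green, blue); there is no depth.
- env.calibration(name): a dict with "fx", "fy", "cx", "cy" (pixels), "rvec" (rotation vector, rad) and "tvec" (3), from world to camera coordinates, as OpenCV has them. Camera axes: x right, y down, z forward; pixel columns grow to the right and rows downward; lengths in m; the calibration is good to about 2 mm. The wrist camera is an equidistant fisheye: a pixel r from the principal point sees the ray r / f radians off the axis. A picture is of the moment at which its call begins: read the wrist's pose just before it. calibration takes no time and is no camera call; for the wrist camera it gives the pose at the moment of the call.
- env.close_job(): hands the job in; it is judged then, once.
Trained networks look in the newest picture that a camera, given by its name, has taken for a name from the list of things; names that differ only in an ending like _2 or _b are one class to them, and where a whole thing is asked for, a point or a joint stands for the part that bears it (a point fixed in the world has none). Each returns a list of dicts, best first, with "score" (0 to 1); they miss things now and then, are a little off and sometimes report something else, mostly with a low value. They report only what shows in the picture. A call takes as long as a camera call.
- env.search_frame(camera, target): "centre" ([column, row] in pixels, amid what is visible of it).
- env.landmark_of(camera, target): "centre" ([column, row] in pixels: a listed point, or the origin of a listed thing).
The state is a dict: "time": time; "q": joint angles; "dq": joint speeds; "effort": joint torques, N m; "tool_pos": TCP position; "tcp_rot": TCP orientation; "ft_force": force on the tool from outside, world axes, zero at the start; "torque": the same for the moment, N m; "gripper_width": finger opening in m; "grasp_force": force on a finger pad.
Only numpy, scipy, OpenCV 4.12 (cv2) and the standard library are available. Lean on these libraries where they do the work, as an engineer would, in place of code of your own. Each camera call takes 0.05 s, during which the arm holds its last target. There are 200 camera calls.

## Working session

There is one attempt and no reset: what is moved stays moved. The work goes in short steps, Python scripts to look and compute and a tool call to move; the robot and the scene stay as the last step left them, time stands still between calls to the robot, and variables do not carry over. Pictures are saved under pics/ and viewed, at most 10 in all, crops included, and the job is handed in when it is done.

Besides the shell and the picture viewer there is one more tool, called after ">>>" as a command line: name --argument value ..., lists and objects as JSON in quotes. apply_moves: Moves the arm, as the interface text tells. Its arguments: {"type":"object","properties":{"steps":{"type":"array"},"force":{"type":"number"}},"required":["steps"]}

```bash
mkdir -p pics; cat > h.py <<'E'
import numpy as np, cv2
from plant import env
def ray(cam,px,cal=None):
    c=cal or env.calibration(cam); R=cv2.Rodrigues(np.array(c["rvec"],float))[0]; t=np.array(c["tvec"],float)
    x=(px[0]-c["cx"])/c["fx"]; y=(px[1]-c["cy"])/c["fy"]
    if cam=="wrist":
        r=np.hypot(x,y); s=np.sin(r)/r if r>1e-9 else 1; d=np.array([x*s,y*s,np.cos(r)])
    else: d=np.array([x,y,1.])
    return -R.T@t, R.T@d
def atz(cam,px,z,cal=None):
    o,d=ray(cam,px,cal); return o+d*(z-o[2])/d[2]
def save(n,im): cv2.imwrite(f"pics/{n}.png",im[:,:,::-1])
E
python3 - <<'E'
from h import *
for c in("top","side"):
    im=env.camera(c); save(c+"1",im)
    for n in("wide_knob","wide_cover","narrow_cover"):
        f=env.landmark_of if n=="wide_knob" else env.search_frame
        for r in f(c,n)[:3]: print(c,n,np.round(r["centre"],1),round(r["score"],2),np.round(atz(c,r["centre"],.096 if n=="wide_knob" else .0645),3))
s=env.state(); print(s["time"],s["tool_pos"],s["tcp_rot"],s["gripper_width"])
E
```

```text
top wide_knob [406.9 239. ] 0.61 [ 0.49  -0.189  0.096]
top wide_cover [392. 269.] 0.74 [ 0.439 -0.167  0.064]
top narrow_cover [158.8 294.3] 0.62 [0.397 0.248 0.064]
side wide_knob [363.3 313.3] 0.57 [ 0.491 -0.182  0.096]
side wide_cover [329.9 331.3] 0.91 [ 0.443 -0.176  0.064]
side narrow_cover [253.  186.2] 0.86 [0.4   0.256 0.064]
0.4 [ 0.16862291 -0.70501271  0.23113315] [-3.11968402e+00 -3.67888279e-01  9.32756746e-05] 0.08524488996755782
```

View pics/top1.png

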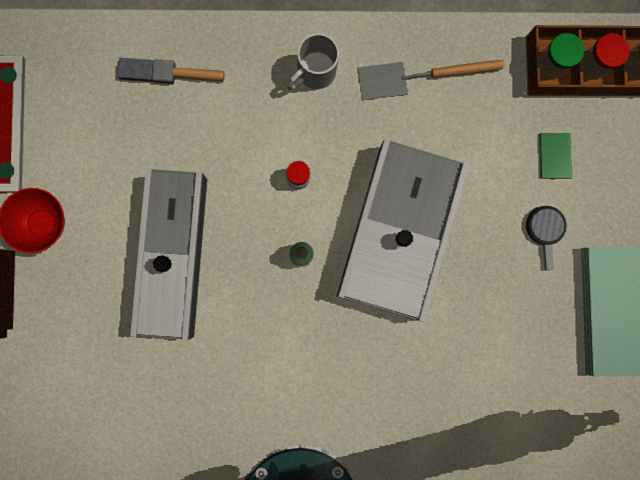

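View pics/side1.png

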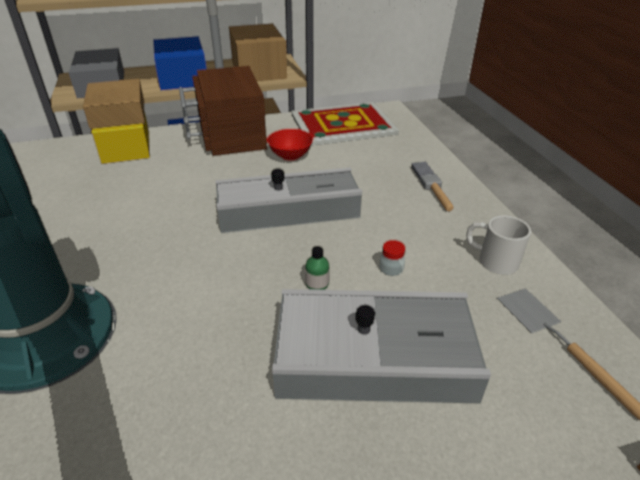

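The wide store is the right one, with its knob at about (405,239) in the top view and its slot at (416,187). The deck is the dark half, away from the robot. The narrow store is on the left, with its knob at (162,264). The detections agree with the picture.

```bash
python3 - <<'E'
from h import *
P=lambda p,z=.069:atz("top",p,z)[:2]
fl,nl,fr,nr=P((388,142)),P((340,297)),P((464,163)),P((421,319))
for a,b in((nl,fl),(nr,fr)): d=b-a; print(np.hypot(*d),np.degrees(np.arctan2(d[1],d[0])))
d=fl-fr; print("w",np.hypot(*d),np.degrees(np.arctan2(d[1],d[0]))-90); d=nl-nr; print(np.hypot(*d),np.degrees(np.arctan2(d[1],d[0]))-90)
print("centre",(fl+nl+fr+nr)/4,"slot",P((416,187),.0605))
# triangulate knob
o1,d1=ray("top",(406,239)); o2,d2=ray("side",(363.3,313.3))
A=np.c_[d1,-d2]; s=np.linalg.lstsq(A,o2-o1,rcond=None)[0]; print(o1+d1*s[0],o2+d2*s[1])
print("knob",P((405,238.5),.100))
E
```

```text
0.2938074020454442 -17.910607906258367
0.29334308115446883 -16.70743190859165
w 0.14331026123781582 -15.731566149030897
0.14948578167512083 -15.618721606369547
centre [ 0.50983379 -0.18859794] slot [ 0.58826884 -0.21441737]
[ 0.48983218 -0.18681575  0.10176084] [ 0.48912972 -0.186622    0.10166584]
knob [ 0.49086687 -0.18540049]
```

>>> apply_moves --steps '[{"claw":-1,"travel":[0.75,1.2,0],"roll":-1},{"claw":-1,"travel":[1.5,2.4,0],"roll":-2},{"claw":-1,"travel":[2.25,3.6,0],"roll":-3},{"claw":-1,"travel":[3.0,4.8,0],"roll":-4},{"claw":-1,"travel":[3.75,6.0,0],"roll":-5}]' --force 50

```text
time: 0.9
tool_pos: [0.2821, -0.5237, 0.2315]
tcp_rot: [3.125, -0.322, 0.001]
ft_force: [1.1, -0.6, 0.7]
gripper_width: 0.0853
grasp_force: 0.0
```

>>> apply_moves --steps '[{"claw":-1,"travel":[0.75,1.2,0],"roll":-1},{"claw":-1,"travel":[1.5,2.4,0],"roll":-1},{"claw":-1,"travel":[2.25,3.6,0],"roll":-1},{"claw":-1,"travel":[3.0,4.8,0],"roll":-1},{"claw":-1,"travel":[3.75,6.0,0],"roll":-1}]'

```text
time: 1.4
tool_pos: [0.3946, -0.3437, 0.2317]
tcp_rot: [3.109, -0.452, 0.001]
ft_force: [1.1, -0.3, 0.0]
gripper_width: 0.0856
grasp_force: 0.0
```

>>> apply_moves --steps '[{"claw":-1,"travel":[0.75,1.25,0],"roll":0},{"claw":-1,"travel":[1.5,2.5,0],"roll":0},{"claw":-1,"travel":[2.2,3.7,-0.4],"roll":0},{"claw":-1,"travel":[2.8,4.7,-0.9],"roll":0},{"claw":-1,"travel":[3.18,5.29,-1.5],"roll":0}]'

```text
time: 1.9
tool_pos: [0.4916, -0.1832, 0.1866]
tcp_rot: [-3.109, 0.445, -0.005]
ft_force: [0.3, -1.0, -0.1]
gripper_width: 0.0853
grasp_force: 0.0
```

```bash
python3 - <<'E'
from h import *
cal=env.calibration("wrist"); im=env.camera("wrist"); save("w1",im)
for r in env.landmark_of("wrist","wide_knob")[:2]: print(np.round(r["centre"],1),r["score"],atz("wrist",r["centre"],.096,cal))
s=env.state(); print(s["time"],s["tool_pos"],s["tcp_rot"])
im=env.camera("top"); save("t2",im)
for r in env.landmark_of("side","wide_knob")[:2]: print(r)
c=cal; R=cv2.Rodrigues(np.array(c["rvec"],float))[0]; print(-R.T@np.array(c["tvec"]),R[2])
E
```

```text
[321.5 241.3] 0.95 [ 0.49332816 -0.18691808  0.096     ]
2.0 [ 0.49004239 -0.18210418  0.18464096] [-3.10822052  0.44068265  0.00417611]
{'centre': [363.3, 313.3], 'score': 0.57}
[ 0.56598481 -0.20445028  0.33006964] [-0.2856033   0.08500096 -0.9545709 ]
```

View pics/w1.png

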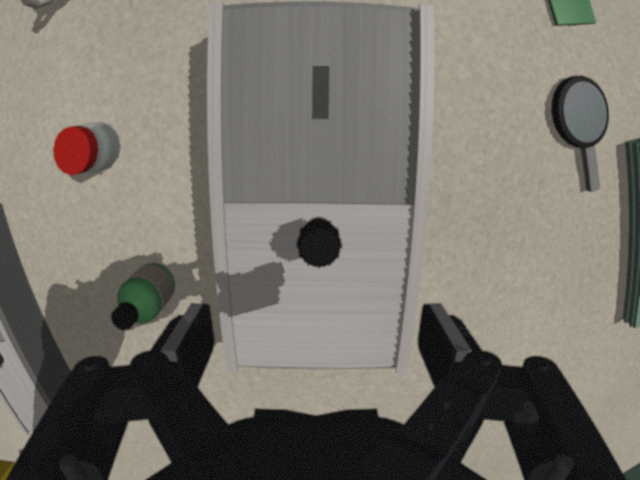

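The knob shows at (319,242), centred between the fingers, with the rails symmetric in the view. Yaw and position agree with the top view to about 2 mm, so I'm descending.

>>> apply_moves --steps '[{"claw":-1,"travel":[0.05,-0.07,-1.0],"roll":0},{"claw":-1,"travel":[0.05,-0.07,-2.0],"roll":0},{"claw":-1,"travel":[0.05,-0.07,-3.0],"roll":0},{"claw":-1,"travel":[0.05,-0.07,-3.6],"roll":0},{"claw":-1,"travel":[0.05,-0.07,-3.6],"roll":0}]'

```text
time: 2.6
tool_pos: [0.4886, -0.1902, 0.0771]
tcp_rot: [3.108, -0.457, -0.006]
ft_force: [-1.0, 0.9, -0.2]
gripper_width: 0.0854
grasp_force: 0.0
```

>>> apply_moves --steps '[{"claw":1,"travel":[0,0,0],"roll":0},{"claw":1,"travel":[0,0,0],"roll":0},{"claw":1,"travel":[0,0,0],"roll":0},{"claw":1,"travel":[0,0,0],"roll":0},{"claw":1,"travel":[0,0,0],"roll":0}]' --force 50

```text
time: 3.1
tool_pos: [0.4928, -0.1857, 0.08]
tcp_rot: [-3.106, 0.448, -0.005]
ft_force: [0.4, 5.8, 9.2]
gripper_width: 0.0263
grasp_force: 48.6
```

>>> apply_moves --steps '[{"claw":1,"travel":[0,0,0.15],"roll":0},{"claw":1,"travel":[0,0,0.3],"roll":0},{"claw":1,"travel":[0,0,0.43],"roll":0},{"claw":1,"travel":[0,0,0.43],"roll":0},{"claw":1,"travel":[0,0,0.43],"roll":0}]'

```text
time: 3.6
tool_pos: [0.4924, -0.1855, 0.0914]
tcp_rot: [-3.107, 0.447, -0.004]
ft_force: [3.2, 4.6, -6.1]
gripper_width: 0.0261
grasp_force: 49.4
```

```bash
python3 - <<'E'
from h import *
save("w2",env.camera("wrist")); a=env.camera("side")[240:400,260:500]; save("s2",cv2.resize(a,None,fx=3,fy=3))
for i in range(4):
    s=env.state(); print(s["tool_pos"],s["ft_force"],s["gripper_width"],s["grasp_force"]); 
E
```

```text
[ 0.49233955 -0.18550841  0.09129385] [ 2.91162897  4.47074826 -5.98253932] 0.02603745885372813 49.43635646486655
[ 0.49233955 -0.18550841  0.09129385] [ 2.91162897  4.47074826 -5.98253932] 0.02603745885372813 49.43635646486655
[ 0.49233955 -0.18550841  0.09129385] [ 2.91162897  4.47074826 -5.98253932] 0.02603745885372813 49.43635646486655
[ 0.49233955 -0.18550841  0.09129385] [ 2.91162897  4.47074826 -5.98253932] 0.02603745885372813 49.43635646486655
```

View pics/s2.png

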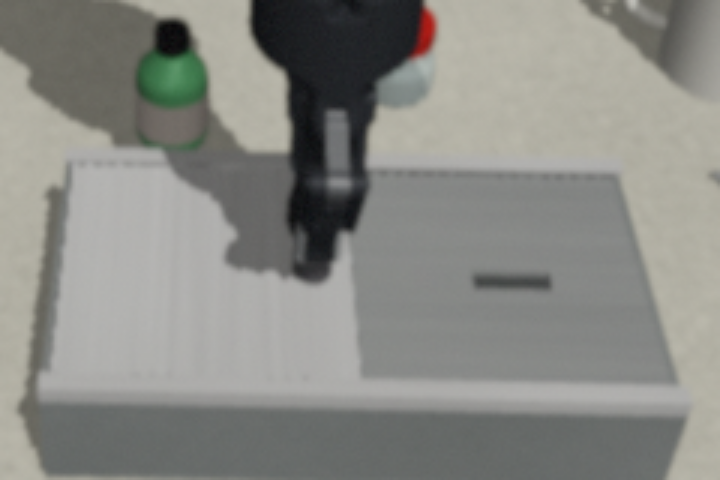

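The downward force of about 6 N matches the spring at roughly 12 mm lift, and the cover is still shut (its edge at x≈355 in the crop). Now I slide it along −16.8°.

>>> apply_moves --steps '[{"claw":1,"travel":[0.32,-0.095,0],"roll":0},{"claw":1,"travel":[0.64,-0.19,0],"roll":0},{"claw":1,"travel":[0.96,-0.29,0],"roll":0},{"claw":1,"travel":[1.28,-0.385,0],"roll":0},{"claw":1,"travel":[1.6,-0.48,0],"roll":0}]'

```text
time: 4.2
tool_pos: [0.537, -0.1991, 0.0902]
tcp_rot: [-3.105, 0.448, 0.009]
ft_force: [-0.5, 4.7, -5.6]
gripper_width: 0.0262
grasp_force: 49.5
```

>>> apply_moves --steps '[{"claw":1,"travel":[0.4,-0.12,0],"roll":0},{"claw":1,"travel":[0.8,-0.24,0],"roll":0},{"claw":1,"travel":[1.2,-0.36,0],"roll":0},{"claw":1,"travel":[1.6,-0.48,0],"roll":0},{"claw":1,"travel":[1.6,-0.48,0],"roll":0}]'

```text
time: 4.7
tool_pos: [0.5887, -0.2149, 0.0907]
tcp_rot: [-3.107, 0.449, -0.003]
ft_force: [2.4, 4.9, -5.9]
gripper_width: 0.0265
grasp_force: 49.5
```

```bash
python3 - <<'E'
from h import *
a=env.camera("side")[240:400,260:500]; save("s3",cv2.resize(a,None,fx=3,fy=3))
s=env.state(); print(s["tool_pos"],s["ft_force"])
E
```

```text
[ 0.588567   -0.21482703  0.09087398] [ 3.44855776  4.85702693 -6.23240127]
```

View pics/s3.png

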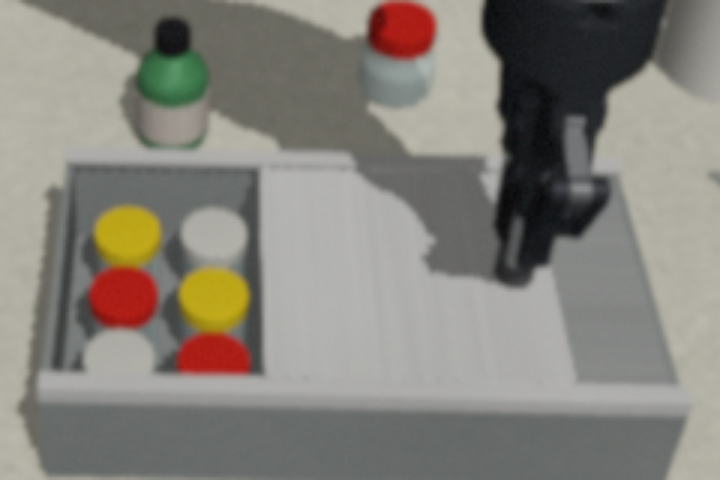

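The cover is open by about 100 mm, with the jars exposed. I lower the knob into the slot and release.

>>> apply_moves --steps '[{"claw":1,"travel":[0,0,-0.15],"roll":0},{"claw":1,"travel":[0,0,-0.3],"roll":0},{"claw":1,"travel":[0,0,-0.4],"roll":0},{"claw":1,"travel":[0,0,-0.4],"roll":0},{"claw":1,"travel":[0,0,-0.4],"roll":0}]'

```text
time: 5.25
tool_pos: [0.5889, -0.215, 0.0802]
tcp_rot: [-3.107, 0.449, -0.006]
ft_force: [2.8, 6.1, -1.3]
gripper_width: 0.026
grasp_force: 49.9
```

>>> apply_moves --steps '[{"claw":-1,"travel":[0,0,0],"roll":0},{"claw":-1,"travel":[0,0,0],"roll":0},{"claw":-1,"travel":[0,0,0],"roll":0},{"claw":-1,"travel":[0,0,0],"roll":0},{"claw":-1,"travel":[0,0,0],"roll":0}]'

```text
time: 5.75
tool_pos: [0.5864, -0.2179, 0.0793]
tcp_rot: [3.108, -0.453, 0.0]
ft_force: [0.8, -0.1, -0.6]
gripper_width: 0.0854
grasp_force: 0.0
```

>>> apply_moves --steps '[{"claw":-1,"travel":[0,0,0],"roll":0},{"claw":-1,"travel":[0,0,0.6],"roll":0},{"claw":-1,"travel":[0,0,1.5],"roll":0},{"claw":-1,"travel":[0,0,3],"roll":0},{"claw":-1,"travel":[0,0,4],"roll":0}]'

```text
time: 6.25
tool_pos: [0.5872, -0.2177, 0.2015]
tcp_rot: [3.108, -0.452, 0.003]
ft_force: [-0.2, -0.2, -0.4]
gripper_width: 0.0853
grasp_force: 0.0
```

```bash
python3 - <<'E'
from h import *
a=env.camera("side")[240:400,260:500]; a=cv2.resize(a,None,fx=3,fy=3); save("s4",a)
print(env.landmark_of("side","wide_knob")[:1])
cal=env.calibration("wrist"); env.camera("wrist")
for r in env.landmark_of("wrist","wide_knob")[:1]: print(r,atz("wrist",r["centre"],.096,cal))
o=ray("side",(0,0))[0]
for r in env.landmark_of("side","wide_knob")[:1]: print(atz("side",r["centre"],.096),atz("side",r["centre"],.108))
s=env.state(); print(s["tool_pos"],s["ft_force"],s["gripper_width"])
E
```

```text
[{'centre': [433.2, 316.5], 'score': 0.69}]
{'centre': [313.8, 238.7], 'score': 0.71} [ 0.59020663 -0.21677963  0.096     ]
[ 0.58773292 -0.21461032  0.096     ] [ 0.58106002 -0.22438941  0.108     ]
[ 0.58590163 -0.21705736  0.19862986] [ 0.62108969  0.96525072 -0.70969033] 0.08523795829802025
```

View pics/s4.png

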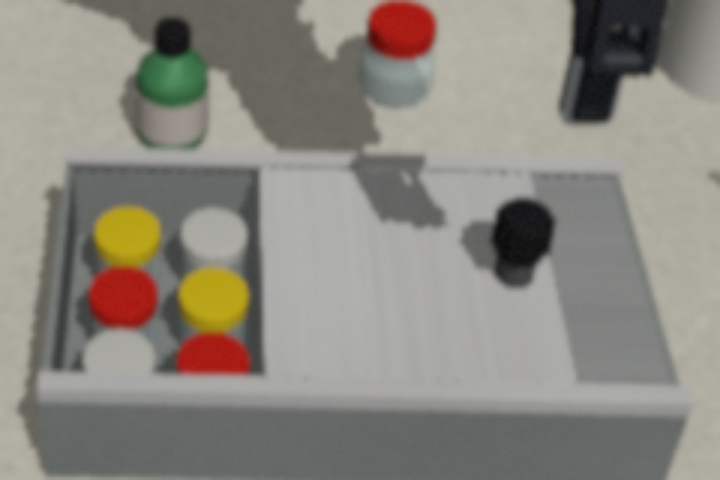

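The knob stands on its boss at (523,235) in the crop, as low as before: the side ray at 96 mm height fits the expected spot. The cover is about 100 mm open, and the gripper is clear.

```bash
python3 -c "
from plant import env
print(env.close_job())"
```

```text
the job is handed in; nothing more can be done
None
```

The wide store's cover is open by about 100 mm, its knob is back down in the slot as far as the side camera shows, the narrow store was never touched, and the job is handed in; the hand-in gave no verdict.

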